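# Put the salt away in the box with a folding lid stay

## Task

Put the glass salt shaker away in the closed steel box: raise the lid by its front bar until the folding brace at its side goes past straight and locks, without straining the brace, and let go so that the lid stands open by itself. Then set the shaker down upright inside, and only then ease the brace's knee by its red knob back through straight, which lifts the lid slightly, fold it and let the lid down gently until it is fully shut; do not let it drop, and leave the other things where they are.

Things in the scene. Friction and masses are not known exactly. Their poses are not given: they have to be found in the camera images.
- box: Fixed open-topped steel box 200 x 220 x 100 mm (x, y, z), walls and floor 5 mm thick; inner floor 5 mm above the bench. Origin: centre of its underside on the bench. Its +x points to the hinge side (away from the robot, within about 0.2 rad), its -y side carries the folding brace.
- hinge (a point): Middle of the lid's hinge axis (along the box's y), on the back (+x) rim of the box, 103 mm above the bench.
- lid (a joint): Lid angle, rad: 0 shut, grows as the front edge rises. Steel sheet 200 x 220 x 6 mm, 0.8 kg (varies), little hinge friction: unsupported it falls shut. The brace goes straight at 1.28 to 1.44 rad (its foot is bolted at a different height each time), which is as far as the lid goes; locked, the lid rests about 0.04 rad lower.
- lid_bar (a point): Middle of the lid's bow handle: a round bar 10 mm thick, 100 mm long, parallel to the hinge, 240 mm from it in the lid's plane and 40 mm in front of the lid's edge (and of the box wall when shut), so it can be pinched from above at every lid angle, turning between the fingers. Axes turn with the lid.
- stay_knee (a joint): Knee angle, rad: 0 +-0.2 folded with the lid shut, 2.50 straight, 2.86 at its stop past straight = locked (above 2.73). Once the lid is raised to straight (a springy stop) and eased down, the knee goes over by itself; raised less, it falls back. About 2 N at the knob towards the box's -x brings it back through straight; then the lid's weight folds it on: hold it back, up to 10 N near the end.
- stay_foot (a point): Lower pivot of the brace, 9 mm outside the box's -y wall, 15 mm to -x of the box's centre, about 43 mm above the bench. The knee turns about it in the box's x-z plane at 96 mm; the upper link, also 96 mm, ends on the lid 110 mm from the hinge. Foot to knee points to -x and 23 deg up with the lid shut, to +x and 61 deg up when straight; the knee swings over upright in between.
- knob (a point): Middle of the red knob on the brace's knee: a plastic sleeve 14 mm thick and 45 mm long, lying along the box's y (horizontal) on the knee axis, its middle 58 mm outside the box's -y wall, so that a gripper can straddle or pinch it from above with its fingers on the box's -x and +x sides. About 80 mm above the bench with the lid shut, 120 mm when locked.
- stay_bush (a joint): Stretch of the rubber bush under the brace's foot, m, up positive; 0 unloaded, 12 N per mm. Pulling the lid against the straight brace stretches it: each 4 N of extra pull at the bar gives about 1 mm. Beyond 2.5 mm either way the brace is strained.
- shaker: Glass salt shaker with a steel cap, loose, upright, 42 mm in diameter (cap 40 mm, the top 20 mm), 70 mm tall, 0.12 kg. Origin: centre of its underside, z up.
- tumbler: Bystander: loose steel tumbler, 66 mm across, 85 mm tall. Origin: centre of its underside.
- plate: Bystander: loose stainless steel plate 220 mm across. Origin: centre of its underside.
- spatula: Bystander: loose wooden spatula 280 mm long, lying flat. Origin: under its middle.
- jar: Bystander: loose amber jar with a yellow cap, 64 mm across, 100 mm tall. Origin: centre of its underside.
Not all that is in view belongs to the job. There is more than one size of the shaker; the job needs the middle-sized.

How it is judged:
On the way, in this order (a step that is already met when the one before it is completed fails the run):
1. the lid stands open on the locked brace, let go (value of joint stay_knee above 2.73 rad and value of joint lid above 0.95 rad and contact force between the fingers and lid below 0.1 N), for 0.4 s.
2. the shaker stands upright in the box, let go, the brace still locked (value of joint stay_knee above 2.73 rad and value of joint lid above 0.95 rad and x of shaker in the frame of box between -0.085 and 0.085 m and y of shaker in the frame of box between -0.095 and 0.095 m and z of shaker in the frame of box between 0 and 0.012 m and angle between shaker's own z axis and vertical below 0.12 rad and contact force between the fingers and shaker below 0.1 N), for 0.2 s.
At the end, for the whole second after the job is handed in: The lid is fully shut (within 0.03 rad) with the brace folded (knee below 0.4 rad), and the shaker stands upright (within 0.12 rad) and at rest on the floor inside the box (value of joint lid below 0.03 rad and value of joint stay_knee below 0.4 rad and x of shaker in the frame of box between -0.085 and 0.085 m and y of shaker in the frame of box between -0.095 and 0.095 m and z of shaker in the frame of box between 0 and 0.012 m and angle between shaker's own z axis and vertical below 0.12 rad and contact force between the fingers and shaker below 0.1 N and linear speed of shaker below 0.02 m/s); the robot touches nothing.
It fails at once if the brace is strained: its bush stretched or squeezed by more than 2.5 mm (30 N in the bush, about 10 N at the bar) (value of joint stay_bush above 0.0025 m or value of joint stay_bush below -0.0025 m).
It fails at once if the lid drops: it closes faster than 2.5 rad/s (velocity of joint lid below -2.5 rad/s).
It fails at once if the glass shaker is set down in the box with more than 40 N (contact force between shaker and box above 40 N).
It fails at once if a bystander is moved by more than 30 mm or knocked over (distance of any of tumbler, plate, spatula, jar from where it was at the start of the episode above 0.03 m or angle between any of tumbler, jar's own z axis and vertical above 0.3 rad).
It also fails if it takes over 72 s, if anything falls off the work surface, if the arm or the gripper's body presses on something with over 40 N, if the wrist force passes 120 N, or if a joint passes its speed limit or range.

## Robot

A 6-joint arm with a two-finger parallel gripper is mounted at the origin on the work surface. World frame = base frame: x ahead of the robot, y to its left, z up, the work surface at z = 0. Lengths are in m, angles in rad, forces in N, time in s.
With the tool pointing down it reaches from about 0.325 to 0.75 m from the base axis. Payload 7.6 kg.
Tool frame: the origin (TCP) lies midway between the tips of the shut fingers; the grasp point (between the pads) lies 19 mm behind it; z points along the fingers, y is the line along which they close (so a half turn about z gives the same grasp; the last joint's range is limited). The gripper opens to 85 mm and grips with 20 to 120 N. Pads are 22 mm wide; open, the fingers measure 114 mm over their backs; the gripper's body (76 mm by 85 mm) begins 54 mm behind the grasp point. The pads swing forward as they close: fully open they stand 13 mm farther back than shut.
Start: joints at [1.197, 0.052, 1.401, -0, 1.689, -0.07], TCP at [0.157, 0.501, 0.231] pointing down, gripper open.
Joint ranges: [-2.9, 2.9], [-0.91, 2.17], [0.12, 2.37], [-1.06, 4.2], [0.26, 2.73], [-2.93, 2.93]. Speed limits (rad/s): [2.57, 2.57, 3.01, 3.14, 3.14, 3.14].

## Interface

Orientations are given as a 3x3 rotation matrix whose columns are the frame's x, y, z axes.
In Python, from station import telemetry, imaging, job gives the robot as it stands.
- The arm moves only by the tool arm_command, never from a script. Its argument "motion" is a list of rows, each a list of 3 entries, a list of its own where there are three numbers: the opening, from 0 (shut) to 1 (fully open), then the shift along the tool's x, y, z in cm, then the turn about the tool's z in rad. A call has 1 to 10 rows; each row shifts and turns the commanded pose from where the row before left it, along the tool's axes as they then stand; what a row does not reach is not made up. A row lasts 1/10 s, in which the tool goes at most 50 mm and 8.59 degrees, less where a joint would pass 70% of its speed; a pose out of reach is approached as far as the arm can. A call is refused whole if a number of a shift passes 5 or a number of a turn 0.15, either way. A call with a gripper value outside its range is refused whole. The fingers move at their own pace and stop on an object; "force" is the grip in N (left out, the last holds). Time passes only in rows, so rows that do not move let the fingers close. It gives the time, the measured TCP pose, the force, the opening and the grip force at its end, in the units of the state.
- telemetry.sense(): the state, without advancing time (a new reading comes with each control period).
- imaging.grab_frame(name): name is "scene" or "side" or "wrist"; returns the picture (400x640x3 uint8, blue, green, red); there is no depth.
- imaging.camera_params(name): a dict with "camera_matrix" (3x3 intrinsics, pixels), "pose" (4x4, takes a point from camera to world coordinates); the wrist camera has in their place "hand_eye" (4x4, takes a point from camera to tool coordinates, whose origin is the TCP and whose axes are the flange's). Camera axes: x right, y down, z forward; pixel columns grow to the right and rows downward; lengths in m; the calibration is good to about 2 mm. A picture is of the moment at which its call begins: read the wrist's pose just before it. camera_params takes no time and is no camera call.
- job.job_done(): hands the job in; it is judged then, once.
The state is a dict: "time_s": time; "joint_positions": joint angles; "dq": joint speeds; "tau": joint torques, N m; "tool_pos": TCP position; "tcp_rot": TCP orientation; "force": force on the tool from outside, world axes, zero at the start; "moment": the same for the moment, N m; "finger_gap": opening from 0.0 (shut) to 1.0 (fully open); "gripper_force": force on a finger pad.
Only numpy, scipy, OpenCV 4.12 (cv2) and the standard library are available. Lean on these libraries where they do the work, as an engineer would, in place of code of your own. Each camera call takes 0.05 s, during which the arm holds its last target. There are 200 camera calls.

## Working session

There is one attempt and no reset: what is moved stays moved. The work goes in short steps, Python scripts to look and compute and a tool call to move; the robot and the scene stay as the last step left them, time stands still between calls to the robot, and variables do not carry over. Pictures are saved under pics/ and viewed, at most 10 in all, crops included, and the job is handed in when it is done.

Besides the shell and the picture viewer there is one more tool, called by a JSON object that holds its "fn" and its "kwargs", one argument or row to a line. arm_command: Moves the arm, as the interface text tells. Its arguments: {"type":"object","properties":{"motion":{"type":"array"},"force":{"type":"number"}},"required":["motion"]}

```bash
ls; mkdir -p pics; python3 - <<'E'
from station import telemetry, imaging
import cv2
s=telemetry.sense(); print(s)
for n in("scene","side"):
    cv2.imwrite(f"pics/{n}0.png",imaging.grab_frame(n)); print(n,imaging.camera_params(n))
print(imaging.camera_params("wrist"))
E
```

```text
pics
{'time_s': 0.0, 'joint_positions': array([ 1.19670514e+00,  5.28174059e-02,  1.40174768e+00,  9.34551807e-06,
        1.68858614e+00, -7.03165568e-02]), 'dq': array([-7.64158942e-04, -1.34433644e-03, -5.41729266e-05,  2.15416774e-04,
        3.88652273e-04, -5.85079047e-04]), 'tau': array([ 3.79441799e-04, -3.81677592e+01, -3.60179222e+01,  1.53901510e-05,
        6.11845622e-03,  8.91471984e-06]), 'tool_pos': array([0.15691265, 0.50068367, 0.23047097]), 'tcp_rot': array([[-9.54214499e-01,  2.99122642e-01, -5.78184177e-04],
       [ 2.99123177e-01,  9.54213409e-01, -1.44739352e-03],
       [ 1.18762922e-04, -1.55407217e-03, -9.99998785e-01]]), 'force': array([-0.00855937,  0.76317819,  0.33718987]), 'moment': array([-0.01042723,  0.02751437, -0.00867518]), 'gripper_force': 0.0, 'finger_gap': 0.9974072568413984}
scene {'camera_matrix': array([[456.35584168,   0.        , 326.91498876],
       [  0.        , 456.35584168, 198.84176664],
       [  0.        ,   0.        ,   1.        ]]), 'pose': array([[ 0.7820784 ,  0.52593461, -0.33428456,  0.95908711],
       [ 0.62317857, -0.
[... 419 characters left out ...]
08926355,  0.73594291, -0.67113341,  0.7390964 ],
       [-0.01501319, -0.67474091, -0.73790197,  0.93334082],
       [ 0.        ,  0.        ,  0.        ,  1.        ]])}
{'camera_matrix': array([[339.58925618,   0.        , 312.96694456],
       [  0.        , 339.58925618, 191.57074424],
       [  0.        ,   0.        ,   1.        ]]), 'hand_eye': array([[-1.96450488e-04, -9.63726560e-01, -2.66891510e-01,
         6.78021186e-02],
       [ 9.99999711e-01, -3.85484648e-04,  6.55889589e-04,
         7.65200335e-04],
       [-7.34980798e-04, -2.66891304e-01,  9.63726357e-01,
        -1.42599385e-01],
       [ 0.00000000e+00,  0.00000000e+00,  0.00000000e+00,
         1.00000000e+00]])}
```

View pics/scene0.png

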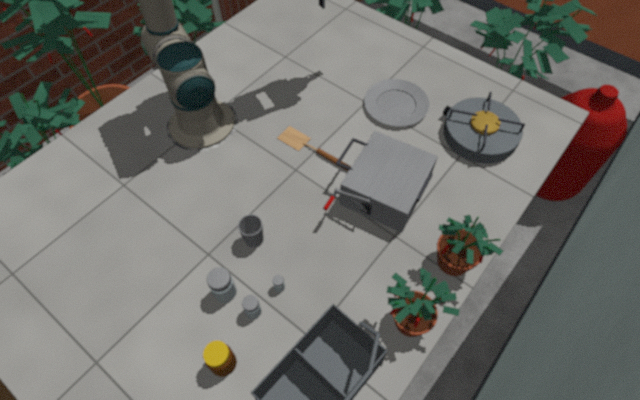

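View pics/side0.png

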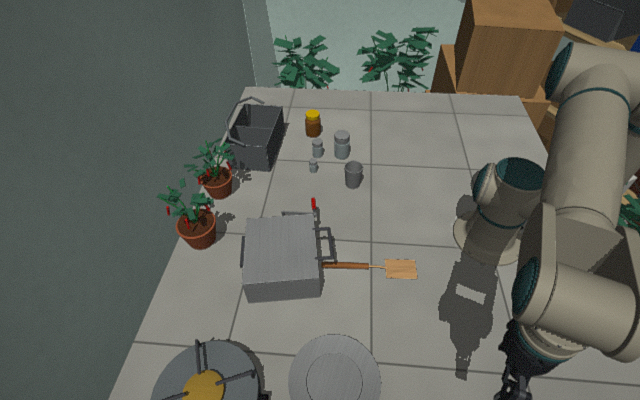

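```bash
cat > h.py <<'E'
import numpy as np, cv2
from station import telemetry, imaging
def ray(n,u,v,st=None):
    p=imaging.camera_params(n); K=p["camera_matrix"]
    if n=="wrist":
        s=st or telemetry.sense(); T=np.eye(4); T[:3,:3]=s["tcp_rot"]; T[:3,3]=s["tool_pos"]; P=T@p["hand_eye"]
    else: P=p["pose"]
    d=P[:3,:3]@np.linalg.solve(K,[u,v,1.]); return P[:3,3],d/np.linalg.norm(d)
def plane(n,u,v,z,st=None):
    o,d=ray(n,u,v,st); return o+d*(z-o[2])/d[2]
def tri(*rs):
    A=sum(np.eye(3)-np.outer(d,d) for o,d in rs); b=sum((np.eye(3)-np.outer(d,d))@o for o,d in rs)
    x=np.linalg.solve(A,b); return x,[np.linalg.norm((np.eye(3)-np.outer(d,d))@(x-o)) for o,d in rs]
def redblobs(im,lo=(0,120,90)):
    h=cv2.cvtColor(im,cv2.COLOR_BGR2HSV); m=((h[...,0]<8)|(h[...,0]>172))&(h[...,1]>150)&(h[...,2]>90)
    n,l,s,c=cv2.connectedComponentsWithStats(m.astype(np.uint8)); return [(s[i],c[i]) for i in range(1,n) if s[i][4]>8]
E
python3 - <<'E'
from h import *
a=cv2.imread("pics/scene0.png"); b=cv2.imread("pics/side0.png")
cv2.imwrite("pics/c1.png",cv2.resize(a[125:325,190:450],None,fx=3,fy=3,interpolation=cv2.INTER_CUBIC))
cv2.imwrite("pics/c2.png",cv2.resize(b[100:310,225:425],None,fx=2.8,fy=2.8,interpolation=cv2.INTER_CUBIC))
for im in(a,b): print([(list(s),c.round(1)) for s,c in redblobs(im)])
E
```

```text
[([np.int32(84), np.int32(28), np.int32(8), np.int32(8), np.int32(21)], array([87.9, 31.2])), ([np.int32(570), np.int32(85), np.int32(57), np.int32(62), np.int32(1683)], array([603.4, 115.1])), ([np.int32(325), np.int32(196), np.int32(9), np.int32(13), np.int32(44)], array([329. , 201.9])), ([np.int32(416), np.int32(317), np.int32(4), np.int32(5), np.int32(14)], array([417.9, 319.3]))]
[([np.int32(228), np.int32(164), np.int32(3), np.int32(6), np.int32(10)], array([229.1, 166.8])), ([np.int32(207), np.int32(170), np.int32(2), np.int32(6), np.int32(9)], array([207.4, 172.7])), ([np.int32(198), np.int32(179), np.int32(3), np.int32(5), np.int32(9)], array([198.6, 181.3])), ([np.int32(312), np.int32(198), np.int32(4), np.int32(11), np.int32(35)], array([313.1, 203.2])), ([np.int32(166), np.int32(206), np.int32(3), np.int32(9), np.int32(13)], array([167.2, 209.9])), ([np.int32(206), np.int32(206), np.int32(4), np.int32(5), np.int32(12)], array([207.5, 208. ])), ([np.int32(185), np.int32(218), np.int32(5), np.int32(11), np.int32(25)], array([186.8, 223.2]))]
```

View pics/c1.png

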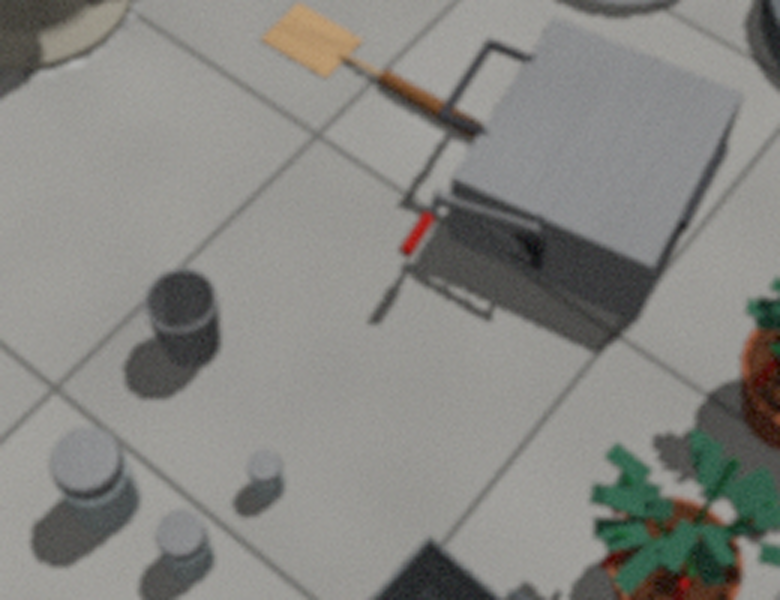

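View pics/c2.png

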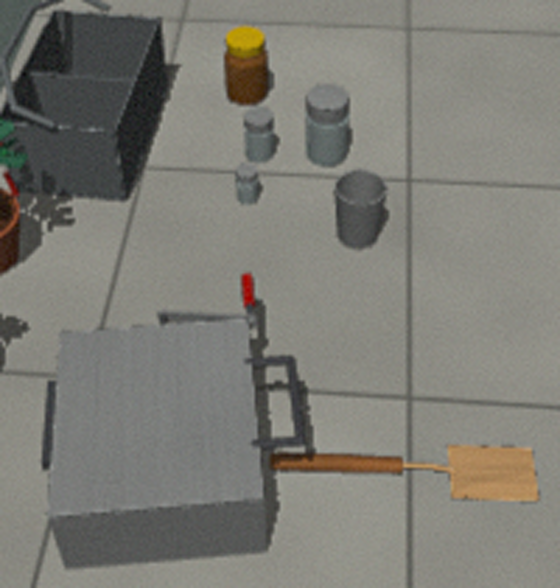

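```bash
python3 - <<'E'
from h import *
A=lambda x,y:(190+(x+.5)/3-.5,125+(y+.5)/3-.5); B=lambda x,y:(225+(x+.5)/2.8-.5,100+(y+.5)/2.8-.5)
np.set_printoptions(precision=4,suppress=True)
for n,f,L in(("scene",A,[(742,95),(655,265),(453,182),(557,20),(490,45),(405,203)]),("side",B,[(50,515),(62,332),(248,322),(266,500),(308,452),(291,360)])):
    Q=[plane(n,*f(*p),.106 if i<4 else .103)[:2] for i,p in enumerate(L)]
    print(n,np.array(Q)); Q=np.array(Q)
    c=Q[:4].mean(0); x=(Q[0]+Q[1]-Q[2]-Q[3]); y=Q[0]+Q[3]-Q[1]-Q[2]
    print("c",c,"size",np.linalg.norm(x)/2,np.linalg.norm(y)/2,"yaw",np.arctan2(x[1],x[0]),np.arctan2(-y[0],y[1]),"bar",Q[4:].mean(0))
print("knob",tri(ray("scene",328.6,202.1),ray("side",313.1,203.2)))
print("mid cap",tri(ray("scene",*A(182,530)),ray("side",*B(259,114))), plane("scene",*A(182,530),.07),plane("side",*B(259,114),.07))
print("tumbler",tri(ray("scene",*A(182,300)),ray("side",*B(360,186))))
print("big",tri(ray("scene",*A(88,457)),ray("side",*B(328,97))))
print("small",tri(ray("scene",*A(266,463)),ray("side",*B(247,172))))
E
```

```text
scene [[ 0.7061  0.2796]
 [ 0.7445  0.0701]
 [ 0.5527  0.0293]
 [ 0.5149  0.2463]
 [ 0.481   0.1816]
 [ 0.5316 -0.0142]]
c [0.6296 0.1563] size 0.19507591055511944 0.2165953582346082 yaw 0.19112562306655712 0.17667450037634191 bar [0.5063 0.0837]
side [[0.7011 0.286 ]
 [0.7396 0.0711]
 [0.5448 0.0423]
 [0.5059 0.2546]
 [0.4708 0.1977]
 [0.4956 0.0875]]
c [0.6229 0.1635] size 0.1972972731543672 0.21710586755732392 yaw 0.15321857764460198 0.17908933025202745 bar [0.4832 0.1426]
knob (array([ 0.5525, -0.0229,  0.0846]), [np.float64(0.0002772312037224238), np.float64(0.0002772312037224464)])
mid cap (array([ 0.5737, -0.3565,  0.0691]), [np.float64(0.0009011032274578649), np.float64(0.0009011032274578693)]) [ 0.5749 -0.3565  0.07  ] [ 0.5728 -0.356   0.07  ]
tumbler (array([ 0.4331, -0.2064,  0.083 ]), [np.float64(0.0006452582746554347), np.float64(0.0006452582746553255)])
big (array([ 0.4813, -0.3642,  0.0965]), [np.float64(0.000818991386504484), np.float64(0.0008189913865043692)])
small (array([ 0.5805, -0.2649,  0.0454]), [np.float64(0.000307419527445869), np.float64(0.0003074195274457993)])
```

{"fn": "arm_command", "kwargs": {
  "motion": [
    [0.4,[-4.25,-2.5,0],0],
    [0.4,[-4.25,-2.5,0],0],
    [0.4,[-4.25,-2.5,0],0],
    [0.4,[-4.25,-2.5,0],0],
    [0.4,[-4.25,-2.5,0],0],
    [0.4,[-4.25,-2.5,0],0],
    [0.4,[-4.25,-2.5,0],0],
    [0.4,[-4.25,-2.5,0],0],
    [0.4,[-4.25,-2.5,0],0],
    [0.4,[-4.25,-2.5,0],0]
  ]
}}

```text
time_s: 1.1
tool_pos: [0.4887, 0.1334, 0.231]
tcp_rot: [[-0.954, 0.299, -0.0], [0.299, 0.954, 0.0], [0.0, 0.0, -1.0]]
force: [1.1, 0.9, 0.4]
finger_gap: 0.397
gripper_force: 0.0
```

{"fn": "arm_command", "kwargs": {
  "motion": [
    [0.4,[0,0,0],0.1365],
    [0.4,[0,0,0],0.1365],
    [0.4,[0,0,0],0.1365],
    [0.4,[0,0,0],0.1365],
    [0.4,[0,0,0],0.1365],
    [0.4,[0,0,0],0.1365],
    [0.4,[0,0,0],0.1365],
    [0.4,[0,0,0],0.1365],
    [0.4,[0,0,0],0]
  ]
}}

```text
time_s: 2.0
tool_pos: [0.4876, 0.1353, 0.2308]
tcp_rot: [[-0.173, 0.985, -0.001], [0.985, 0.173, -0.0], [0.0, -0.001, -1.0]]
force: [-0.1, 0.5, 0.1]
finger_gap: 0.401
gripper_force: 0.0
```

```bash
python3 - <<'E'
from h import *
s=telemetry.sense(); im=imaging.grab_frame("wrist"); cv2.imwrite("pics/w1.png",im)
for sb,c in redblobs(im): print(list(map(int,sb)),c, plane("wrist",*c,.083,s))
E
```

```text
[344, 321, 13, 21, 229] [350.3580786  332.23144105] [ 0.55188942 -0.01383772  0.083     ]
```

View pics/w1.png

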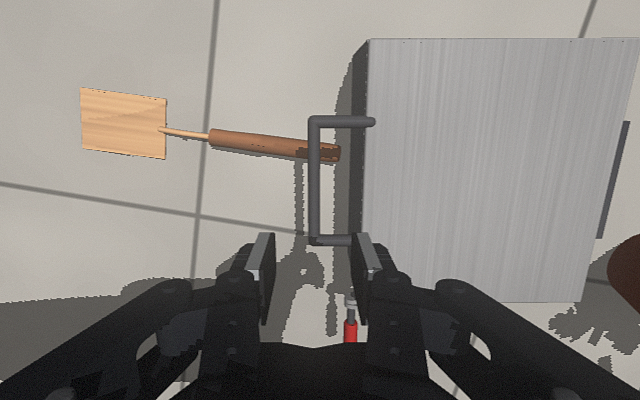

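```bash
python3 - <<'E'
from h import *
for q,z in(((314.5,122),.103),((314.5,240),.103),((314.5,181),.103),((369,40),.106),((362,190),.106),((637,38),.106),((580,302),.106)): print(q,plane("wrist",*q,z).round(4))
E
```

```text
(314.5, 122) [0.4801 0.1848 0.103 ]
(314.5, 240) [0.4978 0.0867 0.103 ]
(314.5, 181) [0.4886 0.1381 0.103 ]
(369, 40) [0.5087 0.2496 0.106 ]
(362, 190) [0.5279 0.1382 0.106 ]
(637, 38) [0.7002 0.2854 0.106 ]
(580, 302) [0.743  0.0709 0.106 ]
```

{"fn": "arm_command", "kwargs": {
  "motion": [
    [0.4,[0,0.1,4],0],
    [0.4,[0,0,4],0],
    [0.4,[0,0,4],0],
    [0.4,[0,0,2],0],
    [0.4,[0,0,0.7],0],
    [0.05,[0,0,0],0],
    [0.05,[0,0,0],0],
    [0.05,[0,0,0],0],
    [0.05,[0,0,0],0]
  ],
  "force": 25
}}

```text
time_s: 2.95
tool_pos: [0.488, 0.1354, 0.0853]
tcp_rot: [[-0.175, 0.985, -0.002], [0.985, 0.175, -0.0], [-0.0, -0.002, -1.0]]
force: [-7.9, -1.5, 1.0]
finger_gap: 0.104
gripper_force: 25.4
```

```bash
python3 -c "
import numpy as np
t=np.r_[0,.02,.06,np.arange(.12,1.15,.06),1.16,1.19]
for a,b in zip(t[:-1],t[1:]): print(round(b,2),[0,round(24*(np.cos(a)-np.cos(b)),2),round(-24*(np.sin(b)-np.sin(a)),2)])"
```

```text
0.02 [0, np.float64(0.0), np.float64(-0.48)]
0.06 [0, np.float64(0.04), np.float64(-0.96)]
0.12 [0, np.float64(0.13), np.float64(-1.43)]
0.18 [0, np.float64(0.22), np.float64(-1.42)]
0.24 [0, np.float64(0.3), np.float64(-1.41)]
0.3 [0, np.float64(0.38), np.float64(-1.39)]
0.36 [0, np.float64(0.47), np.float64(-1.36)]
0.42 [0, np.float64(0.55), np.float64(-1.33)]
0.48 [0, np.float64(0.63), np.float64(-1.3)]
0.54 [0, np.float64(0.7), np.float64(-1.26)]
0.6 [0, np.float64(0.78), np.float64(-1.21)]
0.66 [0, np.float64(0.85), np.float64(-1.16)]
0.72 [0, np.float64(0.92), np.float64(-1.11)]
0.78 [0, np.float64(0.98), np.float64(-1.05)]
0.84 [0, np.float64(1.04), np.float64(-0.99)]
0.9 [0, np.float64(1.1), np.float64(-0.93)]
0.96 [0, np.float64(1.15), np.float64(-0.86)]
1.02 [0, np.float64(1.2), np.float64(-0.79)]
1.08 [0, np.float64(1.25), np.float64(-0.72)]
1.14 [0, np.float64(1.29), np.float64(-0.64)]
1.16 [0, np.float64(0.44), np.float64(-0.2)]
1.19 [0, np.float64(0.66), np.float64(-0.28)]
```

{"fn": "arm_command", "kwargs": {
  "motion": [
    [0.05,[0,-0.05,-0.48],0],
    [0.05,[0,0.04,-0.96],0],
    [0.05,[0,0.13,-1.43],0],
    [0.05,[0,0.22,-1.42],0],
    [0.05,[0,0.3,-1.41],0],
    [0.05,[0,0.38,-1.39],0],
    [0.05,[0,0.47,-1.36],0],
    [0.05,[0,0.55,-1.33],0],
    [0.05,[0,0.63,-1.3],0],
    [0.05,[0,0,0],0]
  ]
}}

```text
time_s: 3.95
tool_pos: [0.5153, 0.1402, 0.1994]
tcp_rot: [[-0.174, 0.985, 0.002], [0.985, 0.174, 0.0], [0.0, 0.002, -1.0]]
force: [-12.0, -1.8, 2.1]
finger_gap: 0.106
gripper_force: 25.0
```

{"fn": "arm_command", "kwargs": {
  "motion": [
    [0.05,[0,-0.15,0],0],
    [0.05,[0,0.7,-1.26],0],
    [0.05,[0,0.78,-1.21],0],
    [0.05,[0,0.85,-1.16],0],
    [0.05,[0,0.92,-1.11],0],
    [0.05,[0,0.98,-1.05],0],
    [0.05,[0,1.04,-0.99],0],
    [0.05,[0,1.1,-0.93],0],
    [0.05,[0,1.15,-0.86],0],
    [0.05,[0,0,0],0]
  ]
}}

```text
time_s: 4.95
tool_pos: [0.5884, 0.1531, 0.2859]
tcp_rot: [[-0.174, 0.985, 0.005], [0.985, 0.174, 0.001], [0.0, 0.005, -1.0]]
force: [-9.1, -1.6, 7.1]
finger_gap: 0.107
gripper_force: 26.5
```

{"fn": "arm_command", "kwargs": {
  "motion": [
    [0.05,[0,-0.1,-0.15],0],
    [0.05,[0,1.2,-0.79],0],
    [0.05,[0,1.25,-0.72],0],
    [0.05,[0,0.86,-0.43],0],
    [0.05,[0,0.43,-0.21],0],
    [0.05,[0,0,0],0]
  ]
}}

```text
time_s: 5.55
tool_pos: [0.6238, 0.1594, 0.3074]
tcp_rot: [[-0.174, 0.985, 0.004], [0.985, 0.174, 0.001], [0.0, 0.005, -1.0]]
force: [-4.9, -0.4, 6.2]
finger_gap: 0.101
gripper_force: 26.0
```

{"fn": "arm_command", "kwargs": {
  "motion": [
    [0.05,[0,0.65,-0.33],0],
    [0.05,[0,0.65,-0.3],0],
    [0.05,[0,0.5,-0.18],0],
    [0.05,[0,0.45,-0.15],0],
    [0.05,[0,0,0],0]
  ]
}}

```text
time_s: 6.05
tool_pos: [0.646, 0.1633, 0.3167]
tcp_rot: [[-0.174, 0.985, 0.005], [0.985, 0.174, 0.001], [0.0, 0.005, -1.0]]
force: [-4.0, -0.1, 6.9]
finger_gap: 0.105
gripper_force: 26.0
```

{"fn": "arm_command", "kwargs": {
  "motion": [
    [0.05,[0,0.4,-0.13],0],
    [0.05,[0,0.3,-0.09],0],
    [0.05,[0,0.2,-0.06],0],
    [0.05,[0,0,0],0]
  ]
}}

```text
time_s: 6.45
tool_pos: [0.6547, 0.1649, 0.3195]
tcp_rot: [[-0.174, 0.985, 0.005], [0.985, 0.174, 0.001], [0.0, 0.005, -1.0]]
force: [-3.7, -0.6, 7.0]
finger_gap: 0.104
gripper_force: 26.2
```

{"fn": "arm_command", "kwargs": {
  "motion": [
    [0.05,[0,0.3,-0.08],0],
    [0.05,[0,0.2,-0.05],0],
    [0.05,[0,0,0],0]
  ]
}}

```text
time_s: 6.75
tool_pos: [0.6597, 0.1658, 0.3208]
tcp_rot: [[-0.174, 0.985, 0.005], [0.985, 0.174, 0.001], [0.0, 0.005, -1.0]]
force: [-2.9, -0.2, 7.4]
finger_gap: 0.101
gripper_force: 26.3
```

{"fn": "arm_command", "kwargs": {
  "motion": [
    [0.05,[0,0.2,-0.05],0],
    [0.05,[0,0,0],0]
  ]
}}

```text
time_s: 6.95
tool_pos: [0.6616, 0.1661, 0.3213]
tcp_rot: [[-0.174, 0.985, 0.005], [0.985, 0.174, 0.001], [0.0, 0.005, -1.0]]
force: [-3.8, 0.1, 7.6]
finger_gap: 0.102
gripper_force: 26.3
```

{"fn": "arm_command", "kwargs": {
  "motion": [
    [0.05,[0,0.2,-0.05],0],
    [0.05,[0,0.1,-0.02],0],
    [0.05,[0,0,0],0]
  ]
}}

```text
time_s: 7.25
tool_pos: [0.6644, 0.1666, 0.3221]
tcp_rot: [[-0.174, 0.985, 0.005], [0.985, 0.174, 0.001], [0.0, 0.005, -1.0]]
force: [-3.0, -0.1, 8.2]
finger_gap: 0.102
gripper_force: 26.3
```

{"fn": "arm_command", "kwargs": {
  "motion": [
    [0.05,[0,0.2,-0.05],0],
    [0.05,[0,0,0],0]
  ]
}}

```text
time_s: 7.45
tool_pos: [0.6665, 0.1669, 0.3225]
tcp_rot: [[-0.174, 0.985, 0.005], [0.985, 0.174, 0.001], [0.0, 0.005, -1.0]]
force: [-2.9, 0.7, 6.4]
finger_gap: 0.102
gripper_force: 26.3
```

{"fn": "arm_command", "kwargs": {
  "motion": [
    [0.05,[0,0.2,-0.04],0],
    [0.05,[0,0.1,-0.02],0],
    [0.05,[0,0,0],0]
  ]
}}

```text
time_s: 7.75
tool_pos: [0.6695, 0.1675, 0.3232]
tcp_rot: [[-0.174, 0.985, 0.005], [0.985, 0.174, 0.001], [0.0, 0.005, -1.0]]
force: [-2.8, 0.2, 7.7]
finger_gap: 0.102
gripper_force: 26.4
```

{"fn": "arm_command", "kwargs": {
  "motion": [
    [0.05,[0,0.2,-0.04],0],
    [0.05,[0,0,0],0]
  ]
}}

```text
time_s: 7.95
tool_pos: [0.6714, 0.1678, 0.3237]
tcp_rot: [[-0.174, 0.985, 0.005], [0.985, 0.174, 0.001], [0.0, 0.005, -1.0]]
force: [-2.7, 0.2, 7.3]
finger_gap: 0.102
gripper_force: 26.4
```

{"fn": "arm_command", "kwargs": {
  "motion": [
    [0.05,[0,0.2,-0.04],0],
    [0.05,[0,0.1,-0.02],0],
    [0.05,[0,0,0],0]
  ]
}}

```text
time_s: 8.25
tool_pos: [0.6744, 0.1684, 0.3242]
tcp_rot: [[-0.174, 0.985, 0.005], [0.985, 0.174, 0.001], [0.0, 0.006, -1.0]]
force: [-2.6, -0.9, 7.4]
finger_gap: 0.1
gripper_force: 26.4
```

{"fn": "arm_command", "kwargs": {
  "motion": [
    [0.05,[0,0.2,-0.04],0],
    [0.05,[0,0,0],0]
  ]
}}

```text
time_s: 8.45
tool_pos: [0.6764, 0.1687, 0.3246]
tcp_rot: [[-0.174, 0.985, 0.005], [0.985, 0.174, 0.001], [0.0, 0.005, -1.0]]
force: [-2.9, -0.1, 7.4]
finger_gap: 0.106
gripper_force: 26.4
```

{"fn": "arm_command", "kwargs": {
  "motion": [
    [0.05,[0,0.2,-0.04],0],
    [0.05,[0,0.1,-0.02],0],
    [0.05,[0,0,0],0]
  ]
}}

```text
time_s: 8.75
tool_pos: [0.6793, 0.1692, 0.3253]
tcp_rot: [[-0.174, 0.985, 0.005], [0.985, 0.174, 0.001], [0.0, 0.005, -1.0]]
force: [-2.3, 0.8, 7.4]
finger_gap: 0.103
gripper_force: 26.4
```

```bash
cat >> h.py <<'E'
EX=np.array([np.cos(.178),np.sin(.178),0]);EY=np.array([-EX[1],EX[0],0]);C=np.array([.7251,.1788,0])-.1*EX
def box(p): return np.array([(p-C)@EX,(p-C)@EY,p[2]])
def knob():
    r=[]
    for n,(x0,y0,x1,y1) in(("scene",(300,130,430,240)),("side",(255,140,345,240))):
        im=imaging.grab_frame(n); cv2.imwrite(f"pics/k_{n}.png",im)
        b=[(s,c) for s,c in redblobs(im) if x0<c[0]<x1 and y0<c[1]<y1]
        print(n,[(s[4],c.round(1)) for s,c in b])
        if b: r.append(ray(n,*max(b,key=lambda q:q[0][4])[1]))
    if len(r)==2:
        x,e=tri(*r); q=box(x); print("knob",x.round(4),"box",q.round(4),"err",round(e[0],4),"foot-knee deg",np.degrees(np.arctan2(q[2]-.045,q[0]+.015)).round(1),"len",np.hypot(q[2]-.045,q[0]+.015).round(4))
E
python3 -c "
from h import *
knob(); s=telemetry.sense(); print(s['force'],s['tool_pos'],s['time_s'])"
```

```text
scene [(np.int32(25), array([369.4, 212.2]))]
side []
[-2.72252603  0.70416648  7.17257243] [0.67930316 0.16921131 0.32522468] 8.85
```

```bash
cat >> h.py <<'E'
def knob1(view="scene"):
    im=imaging.grab_frame(view); cv2.imwrite("pics/k1.png",im)
    b=[(s,c) for s,c in redblobs(im) if 300<c[0]<430 and 130<c[1]<250]
    s,c=max(b,key=lambda q:q[0][4]); o,d=ray(view,*c); t=(-.168-(o-C)@EY)/(d@EY); q=box(o+d*t)
    print(s[4],c.round(1),"box",q.round(4),"deg",np.degrees(np.arctan2(q[2]-.043,q[0]+.015)).round(1),"len",np.hypot(q[2]-.043,q[0]+.015).round(4))
E
python3 -c "
from h import *
print(box(np.array([.5525,-.0229,.0846])));knob1()"
```

```text
[-0.10558619 -0.16795228  0.0846    ]
23 [370.5 210.4] box [ 0.0155 -0.168   0.1365] deg 71.9 len 0.0983
```

{"fn": "arm_command", "kwargs": {
  "motion": [
    [0.05,[0,0.2,-0.04],0],
    [0.05,[0,0,0],0]
  ]
}}

```text
time_s: 9.1
tool_pos: [0.6814, 0.1696, 0.3254]
tcp_rot: [[-0.174, 0.985, 0.005], [0.985, 0.174, 0.001], [0.0, 0.005, -1.0]]
force: [-0.7, 0.3, 7.2]
finger_gap: 0.106
gripper_force: 26.5
```

{"fn": "arm_command", "kwargs": {
  "motion": [
    [0.05,[0,0.2,-0.03],0],
    [0.05,[0,0,0],0]
  ]
}}

```text
time_s: 9.3
tool_pos: [0.6834, 0.17, 0.3258]
tcp_rot: [[-0.174, 0.985, 0.005], [0.985, 0.174, 0.001], [0.0, 0.006, -1.0]]
force: [-2.3, 0.4, 7.1]
finger_gap: 0.105
gripper_force: 26.5
```

{"fn": "arm_command", "kwargs": {
  "motion": [
    [0.05,[0,0.2,-0.03],0],
    [0.05,[0,0,0],0]
  ]
}}

```text
time_s: 9.5
tool_pos: [0.6854, 0.1703, 0.3262]
tcp_rot: [[-0.174, 0.985, 0.006], [0.985, 0.174, 0.001], [0.0, 0.006, -1.0]]
force: [-1.9, -0.3, 7.2]
finger_gap: 0.103
gripper_force: 26.5
```

```bash
python3 -c "
from h import *
knob1()"
```

```text
22 [371.8 214. ] box [ 0.0205 -0.168   0.1226] deg 66.0 len 0.0871
```

{"fn": "arm_command", "kwargs": {
  "motion": [
    [0.05,[0,0.2,-0.03],0],
    [0.05,[0,0,0],0]
  ]
}}

```text
time_s: 9.75
tool_pos: [0.6873, 0.1706, 0.3265]
tcp_rot: [[-0.174, 0.985, 0.006], [0.985, 0.174, 0.001], [0.0, 0.006, -1.0]]
force: [-0.4, 1.0, 7.3]
finger_gap: 0.105
gripper_force: 26.5
```

{"fn": "arm_command", "kwargs": {
  "motion": [
    [0.05,[0,0.2,-0.03],0],
    [0.05,[0,0,0],0]
  ]
}}

```text
time_s: 9.95
tool_pos: [0.6892, 0.171, 0.3266]
tcp_rot: [[-0.174, 0.985, 0.005], [0.985, 0.174, 0.001], [0.0, 0.005, -1.0]]
force: [-2.3, -0.5, 5.4]
finger_gap: 0.1
gripper_force: 26.6
```

```bash
python3 -c "
from h import *
knob1();s=telemetry.sense(); print(s['force'])
im=cv2.imread('pics/k1.png');cv2.imwrite('pics/k1c.png',cv2.resize(im[130:250,310:470],None,fx=5,fy=5,interpolation=cv2.INTER_CUBIC))"
```

```text
49 [377.2 218.8] box [ 0.037  -0.168   0.1116] deg 52.8 len 0.086
[-3.73177627e+00  2.16008160e-03  6.50923456e+00]
```

View pics/k1c.png

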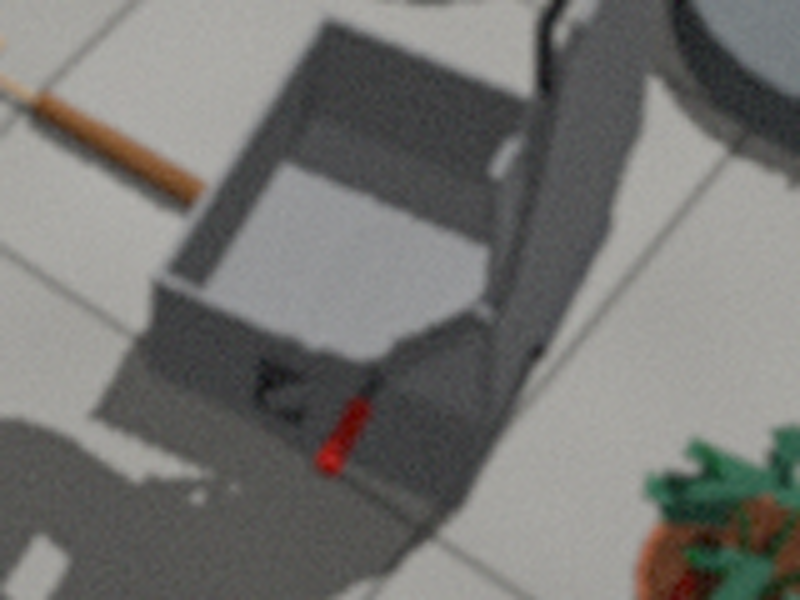

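{"fn": "arm_command", "kwargs": {
  "motion": [
    [0.05,[0,-0.2,0.03],0],
    [0.05,[0,-0.2,0.03],0],
    [0.05,[0,0,0],0]
  ]
}}

```text
time_s: 10.3
tool_pos: [0.685, 0.1703, 0.326]
tcp_rot: [[-0.174, 0.985, 0.005], [0.985, 0.174, 0.001], [0.0, 0.005, -1.0]]
force: [-3.6, -0.7, 6.2]
finger_gap: 0.098
gripper_force: 26.5
```

```bash
python3 -c "
from h import *
knob1();s=telemetry.sense(); print(s['force'])"
```

```text
44 [378.7 220.2] box [ 0.0416 -0.168   0.108 ] deg 49.0 len 0.0862
[-3.00199284  0.30600541  6.30488857]
```

{"fn": "arm_command", "kwargs": {
  "motion": [
    [0.05,[0,-0.2,0.03],0],
    [0.05,[0,-0.15,0.03],0],
    [0.05,[0,0,0],0]
  ]
}}

```text
time_s: 10.65
tool_pos: [0.6817, 0.1697, 0.3253]
tcp_rot: [[-0.174, 0.985, 0.005], [0.985, 0.174, 0.001], [0.0, 0.005, -1.0]]
force: [-3.3, 0.0, 6.5]
finger_gap: 0.103
gripper_force: 26.5
```

```bash
python3 -c "
from h import *
knob1();s=telemetry.sense(); print(s['force'])"
```

```text
56 [379.5 220.3] box [ 0.0438 -0.168   0.1093] deg 48.4 len 0.0886
[-2.15178667 -0.26217377  6.41879291]
```

{"fn": "arm_command", "kwargs": {
  "motion": [
    [0.05,[0,-0.15,0.02],0],
    [0.05,[0,0,0],0]
  ]
}}

```text
time_s: 10.9
tool_pos: [0.6803, 0.1694, 0.325]
tcp_rot: [[-0.174, 0.985, 0.005], [0.985, 0.174, 0.001], [0.0, 0.005, -1.0]]
force: [-1.7, -0.2, 5.4]
finger_gap: 0.1
gripper_force: 26.5
```

{"fn": "arm_command", "kwargs": {
  "motion": [
    [0.05,[0,-0.1,0.02],0],
    [0.05,[0,0,0],0]
  ]
}}

```text
time_s: 11.1
tool_pos: [0.6794, 0.1693, 0.3249]
tcp_rot: [[-0.174, 0.985, 0.006], [0.985, 0.174, 0.001], [0.0, 0.006, -1.0]]
force: [-1.3, 0.3, 5.3]
finger_gap: 0.103
gripper_force: 26.5
```

```bash
python3 -c "
from h import *
knob1();s=telemetry.sense(); print(s['force'])"
```

```text
53 [379.4 220.8] box [ 0.0437 -0.168   0.1067] deg 47.4 len 0.0866
[-1.29224371  0.98188133  5.58214931]
```

{"fn": "arm_command", "kwargs": {
  "motion": [
    [0.4,[0,0,0],0],
    [0.4,[0,0,0],0],
    [0.4,[0,0,-1.5],0],
    [0.4,[0,0,-4],0],
    [0.4,[0,0,0],0]
  ]
}}

```text
time_s: 11.65
tool_pos: [0.6794, 0.1691, 0.3834]
tcp_rot: [[-0.174, 0.985, 0.011], [0.985, 0.174, 0.002], [0.0, 0.011, -1.0]]
force: [0.2, -0.2, 2.0]
finger_gap: 0.401
gripper_force: 0.0
```

```bash
python3 -c "
from h import *
knob1();s=telemetry.sense(); print(s['force'],s['joint_positions'].round(2))"
```

```text
51 [379.1 221.2] box [ 0.0432 -0.168   0.1043] deg 46.5 len 0.0845
[-0.77825391  0.46802195 -0.35200418] [0.19 0.68 0.31 0.   2.14 0.02]
```

{"fn": "arm_command", "kwargs": {
  "motion": [
    [0.7,[-4.2,-1.6,0],0],
    [0.7,[-4.2,-1.6,0],0],
    [0.7,[-4.2,-1.6,0],0],
    [0.7,[-4.2,-1.6,0.5],0],
    [0.7,[-4.2,-1.6,2],0],
    [0.7,[-4.2,-1.6,2],0],
    [0.7,[-4.2,-1.6,2],0],
    [0.7,[-4.2,-1.6,2],0],
    [0.7,[-4.2,-1.6,2],0],
    [0.7,[-4.2,-1.6,2],0]
  ]
}}

```text
time_s: 12.7
tool_pos: [0.5937, -0.2739, 0.2498]
tcp_rot: [[-0.174, 0.985, -0.001], [0.985, 0.174, 0.001], [0.001, -0.001, -1.0]]
force: [0.7, -0.3, -0.0]
finger_gap: 0.699
gripper_force: 0.0
```

{"fn": "arm_command", "kwargs": {
  "motion": [
    [0.7,[-4.2,-1.6,2],0],
    [0.7,[-3.7,-1.9,2],0],
    [0.7,[0,0,2],0],
    [0.7,[0,0,0],0]
  ]
}}

```text
time_s: 13.1
tool_pos: [0.5719, -0.3564, 0.1864]
tcp_rot: [[-0.172, 0.985, -0.007], [0.985, 0.172, 0.005], [0.006, -0.006, -1.0]]
force: [0.2, 0.2, -1.0]
finger_gap: 0.703
gripper_force: 0.0
```

```bash
python3 - <<'E'
from h import *
s=telemetry.sense(); im=imaging.grab_frame("wrist"); cv2.imwrite("pics/w2.png",im); print(s['tool_pos'],s['tcp_rot'].round(3))
g=cv2.GaussianBlur(cv2.cvtColor(im,cv2.COLOR_BGR2GRAY),(5,5),1.5)
P=imaging.camera_params("wrist"); T=np.eye(4);T[:3,:3]=s['tcp_rot'];T[:3,3]=s['tool_pos']; W=np.linalg.inv(T@P['hand_eye'])
p=W@[.5735,-.3563,.07,1]; q=P['camera_matrix']@p[:3]; print("expect cap at",q[:2]/q[2],"r",340*.02/q[2])
c=cv2.HoughCircles(g,cv2.HOUGH_GRADIENT,1.2,25,param1=80,param2=25,minRadius=15,maxRadius=60)
if c is not None:
  for x,y,r in c[0]: print(x,y,r,plane("wrist",x,y,.07,s).round(4))
E
```

```text
[ 0.57188239 -0.3563796   0.18635271] [[-0.172  0.985 -0.007]
 [ 0.985  0.172  0.005]
 [ 0.006 -0.006 -1.   ]]
expect cap at [315.58132917 188.78026791] r 25.37488080452045
190.20001 185.40001 45.480003 [ 0.4757 -0.3707  0.07  ]
323.40002 301.80002 29.64 [ 0.5978 -0.4548  0.07  ]
316.2 186.6 25.44 [ 0.5737 -0.3545  0.07  ]
346.2 72.600006 19.56 [ 0.5802 -0.2671  0.07  ]
219.00002 167.40001 33.36 [ 0.4966 -0.3524  0.07  ]
327.0 359.40002 33.96 [ 0.6117 -0.5129  0.07  ]
```

View pics/w2.png

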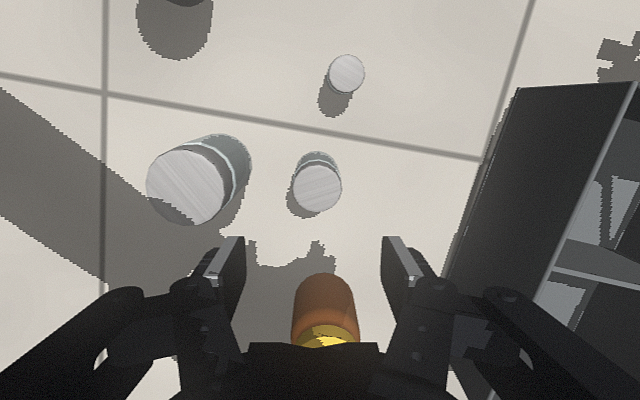

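{"fn": "arm_command", "kwargs": {
  "motion": [
    [0.7,[0.1,0.2,4],0],
    [0.7,[0,0,4],0],
    [0.7,[0,0,4],0],
    [0.7,[0,0,3],0],
    [0.7,[0,0,1.2],0],
    [0.7,[0,0,0],0],
    [0.3,[0,0,0],0],
    [0.3,[0,0,0],0],
    [0.3,[0,0,0],0],
    [0.3,[0,0,0],0]
  ],
  "force": 30
}}

```text
time_s: 14.15
tool_pos: [0.5773, -0.3557, 0.0332]
tcp_rot: [[-0.174, 0.985, 0.005], [0.985, 0.174, -0.003], [-0.004, 0.004, -1.0]]
force: [0.0, 1.8, 6.5]
finger_gap: 0.478
gripper_force: 31.1
```

{"fn": "arm_command", "kwargs": {
  "motion": [
    [0.3,[0,0,-2],0],
    [0.3,[0,0,-4],0],
    [0.3,[0,0,-4],0],
    [0.3,[0,0,-4],0],
    [0.3,[1,0.2,-3],0],
    [0.3,[4,0.9,0],0],
    [0.3,[4.6,1,0],0],
    [0.3,[4.6,1,0],0],
    [0.3,[4.6,1,0],0],
    [0.3,[4.6,1,0],0]
  ]
}}

```text
time_s: 15.15
tool_pos: [0.5851, -0.1138, 0.2008]
tcp_rot: [[-0.174, 0.985, 0.002], [0.985, 0.174, -0.0], [-0.0, 0.002, -1.0]]
force: [0.4, 0.5, -0.3]
finger_gap: 0.475
gripper_force: 30.7
```

{"fn": "arm_command", "kwargs": {
  "motion": [
    [0.3,[4.6,1,0],0],
    [0.3,[4.6,1,0],0],
    [0.3,[4.6,1,0],0],
    [0.3,[4.6,1,0],0],
    [0.3,[4.6,1,0],0],
    [0.3,[4,0.9,0],0],
    [0.3,[0.6,0,0],0],
    [0.3,[0,0,0],0]
  ]
}}

```text
time_s: 15.95
tool_pos: [0.5951, 0.1678, 0.2004]
tcp_rot: [[-0.176, 0.984, 0.001], [0.984, 0.176, 0.0], [0.0, 0.001, -1.0]]
force: [-0.5, 0.2, -1.9]
finger_gap: 0.476
gripper_force: 30.7
```

```bash
python3 -c "
from h import *
knob1();s=telemetry.sense(); print(s['force'],s['tool_pos'],box(s['tool_pos']),s['tcp_rot'].round(3),s['finger_gap'])
im=cv2.imread('pics/k1.png');cv2.imwrite('pics/k2c.png',cv2.resize(im[60:260,290:470],None,fx=3,fy=3,interpolation=cv2.INTER_CUBIC))"
```

```text
52 [379.3 220.9] box [ 0.0436 -0.168   0.1058] deg 47.0 len 0.0859
[ 0.5856647  -0.25604995 -1.16956434] [0.59531849 0.16645516 0.20033923] [-0.02991673  0.01082953  0.20033923] [[-0.175  0.985  0.001]
 [ 0.985  0.175 -0.   ]
 [-0.     0.001 -1.   ]] 0.47942423694308345
```

View pics/k2c.png

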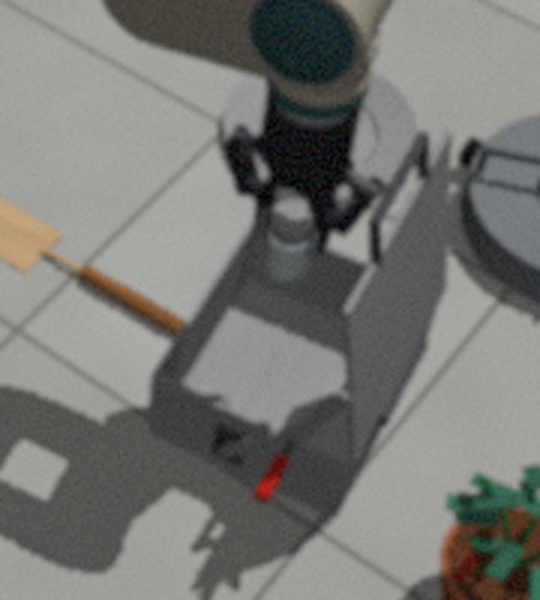

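{"fn": "arm_command", "kwargs": {
  "motion": [
    [0.3,[0,0,4],0],
    [0.3,[0,0,4],0],
    [0.3,[0,0,4],0],
    [0.3,[0,0,2.5],0],
    [0.3,[0,0,1],0],
    [0.3,[0,0,0.2],0],
    [0.3,[0,0,0],0]
  ]
}}

```text
time_s: 16.7
tool_pos: [0.5963, 0.166, 0.0445]
tcp_rot: [[-0.173, 0.985, 0.002], [0.985, 0.173, 0.001], [0.0, 0.002, -1.0]]
force: [0.1, 0.6, -1.0]
finger_gap: 0.476
gripper_force: 30.8
```

{"fn": "arm_command", "kwargs": {
  "motion": [
    [0.3,[0,0,0.2],0],
    [0.3,[0,0,0.1],0],
    [0.3,[0,0,0],0]
  ]
}}

```text
time_s: 17.0
tool_pos: [0.5956, 0.1666, 0.0406]
tcp_rot: [[-0.174, 0.985, 0.001], [0.985, 0.174, 0.0], [0.0, 0.001, -1.0]]
force: [0.3, 0.8, -1.4]
finger_gap: 0.478
gripper_force: 30.8
```

{"fn": "arm_command", "kwargs": {
  "motion": [
    [0.3,[0,0,0.1],0],
    [0.3,[0,0,0.1],0],
    [0.3,[0,0,0],0]
  ]
}}

```text
time_s: 17.3
tool_pos: [0.5954, 0.1666, 0.0382]
tcp_rot: [[-0.174, 0.985, 0.0], [0.985, 0.174, 0.0], [0.0, 0.001, -1.0]]
force: [-1.6, -0.3, 2.2]
finger_gap: 0.479
gripper_force: 30.9
```

{"fn": "arm_command", "kwargs": {
  "motion": [
    [0.3,[0,0,0.1],0],
    [0.3,[0,0,0],0]
  ]
}}

```text
time_s: 17.5
tool_pos: [0.5955, 0.1667, 0.0382]
tcp_rot: [[-0.174, 0.985, 0.001], [0.985, 0.174, 0.0], [0.0, 0.001, -1.0]]
force: [-3.8, -0.5, 8.0]
finger_gap: 0.48
gripper_force: 31.4
```

{"fn": "arm_command", "kwargs": {
  "motion": [
    [0.3,[0,0,-0.1],0],
    [0.72,[0,0,0],0],
    [0.72,[0,0,0],0],
    [0.72,[0,0,0],0],
    [0.72,[0,0,-2],0],
    [0.72,[0,0,-4],0],
    [0.72,[0,0,-4],0],
    [0.72,[0,0,-4],0],
    [0.72,[0,0,-3],0],
    [0.72,[0,0,0],0]
  ]
}}

```text
time_s: 18.5
tool_pos: [0.5972, 0.1669, 0.214]
tcp_rot: [[-0.174, 0.985, 0.01], [0.985, 0.174, 0.002], [0.0, 0.01, -1.0]]
force: [0.5, 0.3, -0.3]
finger_gap: 0.716
gripper_force: 0.0
```

```bash
python3 - <<'E'
from h import *
s=telemetry.sense(); im=imaging.grab_frame("wrist"); cv2.imwrite("pics/w3.png",im)
print(s['tool_pos'],s['finger_gap'],s['time_s'])
g=cv2.GaussianBlur(cv2.cvtColor(im,cv2.COLOR_BGR2GRAY),(5,5),1.5)
c=cv2.HoughCircles(g,cv2.HOUGH_GRADIENT,1.2,25,param1=80,param2=25,minRadius=18,maxRadius=32)
if c is not None:
  for x,y,r in c[0]: print(x,y,r,box(plane("wrist",x,y,.075,s)).round(4))
for sb,c in redblobs(im): print(list(map(int,sb)),c, box(plane("wrist",*c,.12,s)))
knob1()
E
```

```text
[0.59715996 0.16687856 0.21399724] 0.7163736062991815 18.5
309.0 179.40001 20.76 [-0.0298  0.0123  0.075 ]
58 [379.5 220.7] box [ 0.0441 -0.168   0.1072] deg 47.4 len 0.0873
```

View pics/w3.png

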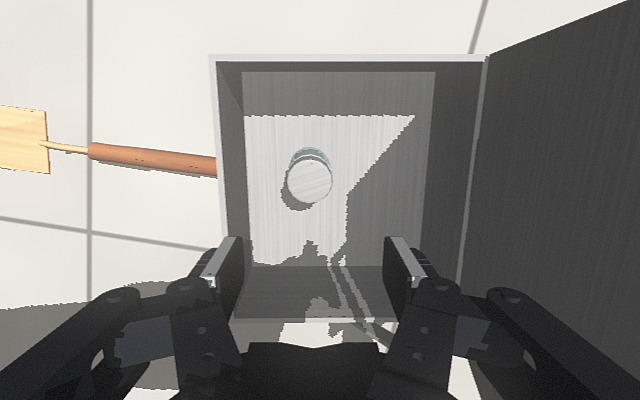

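{"fn": "arm_command", "kwargs": {
  "motion": [
    [0.4,[-3,0,0],0],
    [0.4,[-4.6,0,0],0],
    [0.4,[-4.6,0,0],0],
    [0.3,[-4.6,0,0],0],
    [0.3,[-2,2,0],0],
    [0.25,[0,4,0],0],
    [0.25,[0,1.6,0],0],
    [0.25,[0,0,0],0]
  ]
}}

```text
time_s: 19.4
tool_pos: [0.7033, -0.0053, 0.2035]
tcp_rot: [[-0.174, 0.985, -0.005], [0.985, 0.174, 0.001], [0.001, -0.005, -1.0]]
force: [0.0, -0.2, -0.2]
finger_gap: 0.25
gripper_force: 0.0
```

```bash
python3 - <<'E'
from h import *
s=telemetry.sense(); im=imaging.grab_frame("wrist"); cv2.imwrite("pics/w4.png",im)
print(s['tool_pos'],box(s['tool_pos']).round(4),s['tcp_rot'].round(3),s['finger_gap'],s['joint_positions'].round(2))
for sb,c in redblobs(im): print(list(map(int,sb)),c, box(plane("wrist",*c,.122,s)).round(4))
E
```

```text
[ 0.70330754 -0.00530237  0.20350008] [ 0.046  -0.1773  0.2035] [[-0.174  0.985 -0.005]
 [ 0.985  0.174  0.001]
 [ 0.001 -0.005 -1.   ]] 0.25004000780862917 [-0.06  0.59  0.8   0.    1.76 -0.24]
[560, 132, 19, 7, 97] [568.91752577 135.09278351] [ 0.2129 -0.1329  0.122 ]
[611, 141, 13, 9, 90] [616.75555556 144.8       ] [ 0.2455 -0.1393  0.122 ]
[577, 179, 6, 10, 31] [579.32258065 183.5483871 ] [ 0.2263 -0.1655  0.122 ]
[305, 183, 18, 38, 442] [314.66515837 206.2760181 ] [ 0.0469 -0.1814  0.122 ]
[565, 311, 19, 20, 97] [573.5257732  319.25773196] [ 0.2436 -0.2719  0.122 ]
[546, 337, 11, 8, 33] [551.39393939 339.75757576] [ 0.2302 -0.2903  0.122 ]
[585, 340, 9, 7, 31] [588.87096774 342.96774194] [ 0.2597 -0.2932  0.122 ]
```

View pics/w4.png

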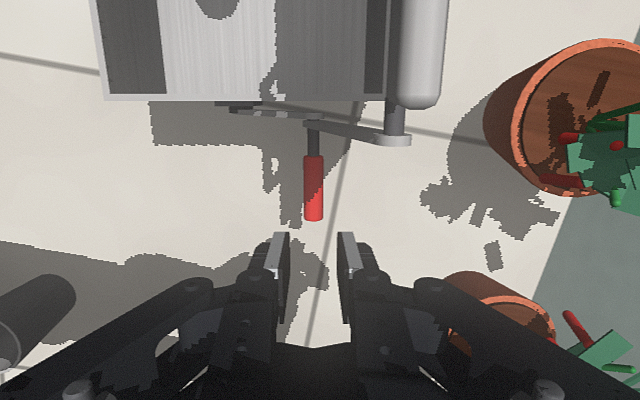

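{"fn": "arm_command", "kwargs": {
  "motion": [
    [0.25,[0,0.1,3],0],
    [0.25,[0,0,4],0],
    [0.25,[0,0,2.4],0],
    [0.25,[0,0,1],0],
    [0.25,[0,0,0],0],
    [0.21,[0,0,0],0],
    [0.21,[0,0,0],0]
  ],
  "force": 20
}}

```text
time_s: 20.15
tool_pos: [0.7047, -0.0053, 0.1064]
tcp_rot: [[-0.174, 0.985, 0.004], [0.985, 0.174, -0.0], [-0.001, 0.004, -1.0]]
force: [0.2, -0.1, 0.7]
finger_gap: 0.21
gripper_force: 0.0
```

```bash
python3 - <<'E'
import numpy as np
# knee path, box x/z, and lid angle
from scipy.optimize import brentq
zf=.0466;F=np.array([-.015,zf])
def lid(phi):
    K=F+.096*np.array([np.cos(phi),np.sin(phi)])
    f=lambda t:np.hypot(.1-.11*np.cos(t)-K[0],.103+.11*np.sin(t)-K[1])-.096
    ts=np.linspace(-.3,1.6,400);v=[f(t) for t in ts]
    return [round(brentq(f,ts[i],ts[i+1]),3) for i in range(399) if v[i]*v[i+1]<0]
p0=None
for d in list(range(50,66,3))+list(range(70,161,6)):
    p=np.radians(d);K=F+.096*np.array([np.cos(p),np.sin(p)])
    print(d,(K*100).round(2),None if p0 is None else ((K-p0)*100).round(2),lid(p));p0=K
E
```

```text
50 [ 4.67 12.01] None [1.371]
53 [ 4.28 12.33] [-0.39  0.31] [1.397]
56 [ 3.87 12.62] [-0.41  0.29] [1.411]
59 [ 3.44 12.89] [-0.42  0.27] [1.416]
62 [ 3.01 13.14] [-0.44  0.25] [1.413]
65 [ 2.56 13.36] [-0.45  0.22] [1.404]
70 [ 1.78 13.68] [-0.77  0.32] [1.377]
76 [ 0.82 13.97] [-0.96  0.29] [1.331]
82 [-0.16 14.17] [-0.99  0.19] [1.272]
88 [-1.16 14.25] [-1.    0.09] [1.205]
94 [-2.17 14.24] [-1.   -0.02] [1.131]
100 [-3.17 14.11] [-1.   -0.12] [1.051]
106 [-4.15 13.89] [-0.98 -0.23] [0.966]
112 [-5.1  13.56] [-0.95 -0.33] [0.878]
118 [-6.01 13.14] [-0.91 -0.42] [0.786]
124 [-6.87 12.62] [-0.86 -0.52] [0.69]
130 [-7.67 12.01] [-0.8 -0.6] [0.59]
136 [-8.41 11.33] [-0.73 -0.69] [0.486]
142 [-9.06 10.57] [-0.66 -0.76] [0.376]
148 [-9.64  9.75] [-0.58 -0.82] [0.256]
154 [-10.13   8.87] [-0.49 -0.88] [-0.26, 0.118]
160 [-10.52   7.94] [-0.39 -0.92] []
```

{"fn": "arm_command", "kwargs": {
  "motion": [
    [0.21,[0,-0.1,0.5],0],
    [0.21,[0,-0.4,-0.3],0],
    [0.21,[0,-0.4,-0.3],0],
    [0.21,[0,-0.4,-0.3],0],
    [0.21,[0,0,0],0]
  ]
}}

```text
time_s: 20.65
tool_pos: [0.6909, -0.0076, 0.1089]
tcp_rot: [[-0.174, 0.985, 0.001], [0.985, 0.174, 0.0], [-0.0, 0.001, -1.0]]
force: [1.5, 0.4, 0.6]
finger_gap: 0.211
gripper_force: 0.6
```

```bash
python3 -c "
from h import *
knob1();s=telemetry.sense(); print(s['force'],box(s['tool_pos']).round(4),s['finger_gap'])"
```

```text
34 [375.4 216.8] box [ 0.0313 -0.168   0.117 ] deg 58.0 len 0.0872
[2.2347042  0.20046545 1.50499409] [ 0.0335 -0.1774  0.1086] 0.21192819863390827
```

{"fn": "arm_command", "kwargs": {
  "motion": [
    [0.21,[0,-0.4,-0.25],0],
    [0.21,[0,-0.4,-0.2],0],
    [0.21,[0,-0.4,-0.2],0],
    [0.21,[0,0,0],0]
  ]
}}

```text
time_s: 21.1
tool_pos: [0.6787, -0.0097, 0.1146]
tcp_rot: [[-0.174, 0.985, -0.0], [0.985, 0.174, -0.0], [0.0, -0.0, -1.0]]
force: [0.8, 0.4, 0.6]
finger_gap: 0.211
gripper_force: 0.0
```

```bash
python3 -c "
from h import *
knob1();s=telemetry.sense(); print(s['force'],box(s['tool_pos']).round(4),s['finger_gap'])"
```

```text
38 [370.9 213.6] box [ 0.018  -0.168   0.1224] deg 67.5 len 0.086
[ 0.22381838 -0.33748861 -0.17121946] [ 0.021  -0.1773  0.1142] 0.2128147792523435
```

{"fn": "arm_command", "kwargs": {
  "motion": [
    [0.21,[0,-0.5,-0.18],0],
    [0.21,[0,-0.5,-0.15],0],
    [0.21,[0,-0.5,-0.12],0],
    [0.21,[0,-0.5,-0.1],0],
    [0.21,[0,-0.5,-0.06],0],
    [0.21,[0,-0.5,-0.04],0],
    [0.21,[0,-0.5,0],0],
    [0.21,[0,-0.5,0],0],
    [0.21,[0,0,0],0]
  ]
}}

```text
time_s: 22.05
tool_pos: [0.6389, -0.0167, 0.1204]
tcp_rot: [[-0.174, 0.985, -0.002], [0.985, 0.174, -0.0], [0.0, -0.002, -1.0]]
force: [-3.3, 0.1, -0.6]
finger_gap: 0.21
gripper_force: 1.5
```

```bash
python3 -c "
from h import *
knob1();s=telemetry.sense(); print(s['force'],box(s['tool_pos']).round(4),s['finger_gap'])"
```

```text
45 [356.  204.7] box [-0.0255 -0.168   0.1329] deg 96.7 len 0.0905
[-3.2209602  -1.17943155 -2.09245254] [-0.0191 -0.1772  0.1205] 0.21079491611773432
```

{"fn": "arm_command", "kwargs": {
  "motion": [
    [0.21,[0,-0.5,0.03],0],
    [0.21,[0,-0.5,0.05],0],
    [0.21,[0,-0.5,0.09],0],
    [0.21,[0,-0.5,0.12],0],
    [0.21,[0,-0.5,0.15],0],
    [0.21,[0,-0.5,0.17],0],
    [0.21,[0,0,0],0]
  ]
}}

```text
time_s: 22.8
tool_pos: [0.609, -0.0221, 0.1139]
tcp_rot: [[-0.174, 0.985, -0.002], [0.985, 0.174, -0.0], [0.0, -0.002, -1.0]]
force: [-4.8, -0.3, -2.5]
finger_gap: 0.208
gripper_force: 2.5
```

{"fn": "arm_command", "kwargs": {
  "motion": [
    [0.05,[0,0,0],0],
    [0.05,[0,0,0],0],
    [0.05,[0,0,0],0]
  ],
  "force": 40
}}

```text
time_s: 23.1
tool_pos: [0.6094, -0.0222, 0.1147]
tcp_rot: [[-0.174, 0.985, -0.002], [0.985, 0.174, -0.001], [-0.0, -0.002, -1.0]]
force: [-6.5, -2.0, 0.4]
finger_gap: 0.15
gripper_force: 38.9
```

```bash
python3 -c "
from h import *
knob1();s=telemetry.sense(); print(s['force'],box(s['tool_pos']).round(4),s['finger_gap'])"
```

```text
23 [345.1 202.4] box [-0.0568 -0.168   0.1204] deg 118.4 len 0.0879
[-6.40824662 -2.07824826  0.3440065 ] [-0.0495 -0.1773  0.1147] 0.14632743900846634
```

{"fn": "arm_command", "kwargs": {
  "motion": [
    [0.05,[0,-0.46,0.19],0],
    [0.05,[0,-0.45,0.22],0],
    [0.05,[0,-0.44,0.24],0],
    [0.05,[0,-0.43,0.26],0],
    [0.05,[0,0,0],0]
  ]
}}

```text
time_s: 23.65
tool_pos: [0.5917, -0.0252, 0.1049]
tcp_rot: [[-0.174, 0.985, -0.002], [0.985, 0.174, -0.0], [0.0, -0.002, -1.0]]
force: [-5.2, -2.4, 0.7]
finger_gap: 0.145
gripper_force: 39.9
```

```bash
python3 -c "
from h import *
knob1();s=telemetry.sense(); print(s['force'],box(s['tool_pos']).round(4),s['finger_gap'])"
```

```text
26 [338.8 201.3] box [-0.0752 -0.168   0.1116] deg 131.2 len 0.0913
[-4.81823249 -0.56014181  0.05727591] [-0.0672 -0.1772  0.1051] 0.1496513360936561
```

{"fn": "arm_command", "kwargs": {
  "motion": [
    [0.05,[0,-0.42,0.28],0],
    [0.05,[0,-0.4,0.31],0],
    [0.05,[0,-0.38,0.33],0],
    [0.05,[0,-0.36,0.35],0],
    [0.05,[0,0,0],0]
  ]
}}

```text
time_s: 24.2
tool_pos: [0.5762, -0.0278, 0.0916]
tcp_rot: [[-0.174, 0.985, -0.003], [0.985, 0.174, -0.0], [0.0, -0.003, -1.0]]
force: [-4.1, -2.0, -2.9]
finger_gap: 0.149
gripper_force: 40.7
```

{"fn": "arm_command", "kwargs": {
  "motion": [
    [0.05,[0,-0.35,0.36],0],
    [0.05,[0,-0.33,0.38],0],
    [0.05,[0,-0.31,0.4],0],
    [0.05,[0,0,0],0]
  ],
  "force": 60
}}

```text
time_s: 24.6
tool_pos: [0.5645, -0.0297, 0.0782]
tcp_rot: [[-0.174, 0.985, -0.009], [0.985, 0.174, -0.0], [0.001, -0.009, -1.0]]
force: [-7.0, -3.4, -9.0]
finger_gap: 0.143
gripper_force: 58.6
```

```bash
python3 -c "
from h import *
knob1();s=telemetry.sense(); print(s['force'],box(s['tool_pos']).round(4),s['finger_gap'])"
```

```text
17 [329.4 202.2] box [-0.1035 -0.168   0.0858] deg 154.2 len 0.0983
[-6.96768654 -2.34790466 -9.90244188] [-0.0951 -0.1767  0.078 ] 0.14383530104130385
```

{"fn": "arm_command", "kwargs": {
  "motion": [
    [0.05,[0,-0.18,0.28],0],
    [0.05,[0,-0.17,0.29],0],
    [0.05,[0,-0.16,0.3],0],
    [0.05,[0,0,0],0]
  ]
}}

```text
time_s: 25.05
tool_pos: [0.5603, -0.0307, 0.0705]
tcp_rot: [[-0.174, 0.985, -0.006], [0.985, 0.174, -0.001], [0.001, -0.006, -1.0]]
force: [-8.1, -4.0, -4.1]
finger_gap: 0.141
gripper_force: 59.1
```

```bash
python3 -c "
from h import *
knob1();s=telemetry.sense(); print(s['force'],box(s['tool_pos']).round(4),s['finger_gap'])"
```

```text
13 [327.8 203.2] box [-0.1083 -0.168   0.077 ] deg 160.0 len 0.0993
[-7.7516588  -2.01402944 -5.09713491] [-0.0992 -0.177   0.0706] 0.14583951935398598
```

{"fn": "arm_command", "kwargs": {
  "motion": [
    [0.05,[0,-0.16,0.3],0],
    [0.05,[0,-0.14,0.3],0],
    [0.05,[0,0,0],0]
  ]
}}

```text
time_s: 25.4
tool_pos: [0.5568, -0.0313, 0.0639]
tcp_rot: [[-0.174, 0.985, -0.008], [0.985, 0.174, -0.001], [0.001, -0.008, -1.0]]
force: [-7.6, -3.8, -8.0]
finger_gap: 0.145
gripper_force: 59.6
```

{"fn": "arm_command", "kwargs": {
  "motion": [
    [0.05,[0,-0.07,0.16],0],
    [0.05,[0,-0.06,0.16],0],
    [0.05,[0,0,0],0]
  ]
}}

```text
time_s: 25.7
tool_pos: [0.5555, -0.0316, 0.0607]
tcp_rot: [[-0.174, 0.985, -0.008], [0.985, 0.174, -0.001], [0.001, -0.008, -1.0]]
force: [-8.4, -3.9, -8.8]
finger_gap: 0.139
gripper_force: 59.6
```

{"fn": "arm_command", "kwargs": {
  "motion": [
    [0.05,[0,-0.06,0.16],0],
    [0.05,[0,0,0],0]
  ]
}}

```text
time_s: 25.9
tool_pos: [0.5543, -0.0315, 0.0584]
tcp_rot: [[-0.174, 0.985, -0.009], [0.985, 0.174, -0.0], [0.001, -0.009, -1.0]]
force: [-7.2, -5.1, -10.7]
finger_gap: 0.143
gripper_force: 60.2
```

{"fn": "arm_command", "kwargs": {
  "motion": [
    [0.05,[0,-0.05,0.12],0],
    [0.05,[0,0,0],0]
  ]
}}

```text
time_s: 26.1
tool_pos: [0.5544, -0.0317, 0.058]
tcp_rot: [[-0.174, 0.985, -0.008], [0.985, 0.174, -0.001], [0.001, -0.008, -1.0]]
force: [-8.2, -3.3, -5.9]
finger_gap: 0.141
gripper_force: 60.5
```

```bash
python3 - <<'E'
from h import *
knob1();s=telemetry.sense(); print(s['force'],box(s['tool_pos']).round(4))
b=imaging.grab_frame("side"); cv2.imwrite("pics/s5.png",b)
# lid outline vs the shut start view: difference in lid region away from the hand
a=cv2.imread("pics/side0.png"); d=cv2.absdiff(a,b)[205:305,235:325].max(2)
print("diff rows/cols>60:",(d>60).sum())
E
```

```text
13 [325.7 204.7] box [-0.1148 -0.168   0.0644] deg 167.9 len 0.1021
[-7.6163651  -4.12630123 -7.59770935] [-0.1052 -0.1769  0.058 ]
diff rows/cols>60: 81
```

```bash
cat >> h.py <<'E'
def bar():
    for n,(x0,y0,x1,y1) in(("side",(316,224,340,268)),("scene",(322,134,360,170))):
        a=cv2.imread(f"pics/{n}0.png",0); b=cv2.cvtColor(imaging.grab_frame(n),cv2.COLOR_BGR2GRAY)
        up=lambda i:cv2.resize(i,None,fx=4,fy=4,interpolation=cv2.INTER_CUBIC)
        t=up(a[y0:y1,x0:x1]); R=up(b[y0-15:y1+15,x0-15:x1+15]); m=cv2.matchTemplate(R,t,cv2.TM_CCOEFF_NORMED); _,v,_,l=cv2.minMaxLoc(m)
        print(n,"bar shift px",(l[0]/4-15,l[1]/4-15),round(v,3))
E
python3 -c "
from h import *
bar()
P=imaging.camera_params('side');W=np.linalg.inv(P['pose']);f=lambda p:(lambda q:q[:2]/q[2])(P['camera_matrix']@(W@np.r_[p,1])[:3])
b=np.array([.489,.136,.103]);print('1cm up =',f(b+[0,0,.01])-f(b))"
```

```text
side bar shift px (0.0, 0.0) 0.996
scene bar shift px (1.0, 1.0) 0.547
1cm up = [ 0.00595153 -2.13248181]
```

{"fn": "arm_command", "kwargs": {
  "motion": [
    [0.05,[0,-0.04,0.1],0],
    [0.05,[0,0,0],0]
  ],
  "force": 30
}}

```text
time_s: 26.5
tool_pos: [0.5545, -0.0317, 0.0576]
tcp_rot: [[-0.174, 0.985, -0.007], [0.985, 0.174, -0.001], [0.001, -0.007, -1.0]]
force: [-7.4, -4.3, -4.0]
finger_gap: 0.144
gripper_force: 60.7
```

{"fn": "arm_command", "kwargs": {
  "motion": [
    [0.05,[0,0,0],0],
    [0.05,[0,0,0],0]
  ],
  "force": 20
}}

```text
time_s: 26.7
tool_pos: [0.5545, -0.0317, 0.0577]
tcp_rot: [[-0.174, 0.985, -0.006], [0.985, 0.174, -0.001], [0.001, -0.006, -1.0]]
force: [-7.0, -3.9, -5.5]
finger_gap: 0.142
gripper_force: 60.7
```

```bash
python3 -c "
from h import *
bar();s=telemetry.sense(); print(s['force'],box(s['tool_pos']).round(4))"
```

```text
side bar shift px (0.0, 0.0) 0.996
scene bar shift px (1.0, 1.0) 0.553
[-6.83458687 -3.44348627 -4.98647549] [-0.1052 -0.177   0.0577]
```

Tool no longer moves down: lid rests shut. Release and retreat upward.

{"fn": "arm_command", "kwargs": {
  "motion": [
    [0.25,[0,0,0],0],
    [0.28,[0,0,0],0],
    [0.28,[0,0,0],0],
    [0.28,[0,0,-1],0],
    [0.28,[0,0,-3],0],
    [0.28,[-1,0,-4],0],
    [0.28,[-1,0,-4],0],
    [0.28,[-4,0,-2],0],
    [0.28,[-4,-2,0],0],
    [0.28,[0,0,0],0]
  ]
}}

```text
time_s: 27.8
tool_pos: [0.5542, -0.1374, 0.2018]
tcp_rot: [[-0.169, 0.986, 0.003], [0.986, 0.169, -0.002], [-0.003, 0.002, -1.0]]
force: [0.4, 0.3, 0.2]
finger_gap: 0.284
gripper_force: 0.0
```

```bash
python3 -c "
from h import *
bar();knob1();s=telemetry.sense(); print(s['force'],s['tool_pos'],s['finger_gap'])
for n in('scene','side'):
    a=cv2.imread(f'pics/{n}0.png');b=imaging.grab_frame(n);print(n,[(q[4],c.round(1)) for q,c in redblobs(b) if 300<c[0]<345 and 190<c[1]<215])
    h=cv2.cvtColor(b,cv2.COLOR_BGR2HSV);h0=cv2.cvtColor(a,cv2.COLOR_BGR2HSV)
    for nm,lo,hi in(('yellow',(20,150,100),(32,255,255)),('wood',(8,90,100),(19,255,255))):
        for k in(h0,h):
            m=cv2.inRange(k,lo,hi); m[:, :200]=0 if n=='scene' else m[:, :200]; M=cv2.moments(m[120:380,200:360] if n=='scene' else m[105:300,290:430],True); print(nm,M['m00'],round(M['m10']/max(M['m00'],1),1),round(M['m01']/max(M['m00'],1),1))
"
```

```text
side bar shift px (0.0, 0.0) 0.996
scene bar shift px (0.0, 0.25) 0.876
44 [329.1 201.9] box [-0.1044 -0.168   0.0869] deg 153.9 len 0.0996
[0.83711113 0.57998808 0.03110081] [ 0.55468762 -0.13279907  0.2001487 ] 0.2818216549799457
scene [(np.int32(42), array([328.9, 202. ]))]
yellow 519.0 16.0 233.7
yellow 525.0 16.1 233.9
wood 436.0 97.1 24.9
wood 101.0 101.7 86.6
side [(np.int32(37), array([313.1, 203.2]))]
yellow 117.0 21.8 9.6
yellow 0.0 0.0 0.0
wood 836.0 93.3 156.9
wood 809.0 95.9 162.6
```

```bash
python3 -c "
from station import job
print(job.job_done())"
```

```text
the job is handed in; nothing more can be done
None
```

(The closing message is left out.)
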